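# Show the packer which bun goes in which carton

### The job

Press the call button right down to fetch the packer, then show which bun is wanted by pointing down at the middle of the ring-shaped bun on the tray, fingertips two to three centimetres above it, for two seconds, then point in the same way at the middle of the open mouth of the small square carton for two seconds, and finally lift the hand at least 15 cm straight up. The buns and cartons must not be touched, moved or picked up. Travel high, with the fingertips at least 10 cm above the other buns and the large carton, so that none of them is taken for the one meant.

Things in the scene. Friction and masses are not known exactly. Their poses are not given: they have to be found in the camera images.
- call (a joint): travel of the call button, m: 0 = up, 0.006 = fully down; it springs back up and takes 5 N to push fully down
- call_top (a point): middle of the top face of the call button, a round grey button 40 mm across on a low round white housing (56 mm across, fixed), its top 22 mm above the table, which stands on the table between robot and tray; z up, pressed straight down
- tray: low dark steel baking tray, fixed, 200 x 280 mm, floor 4 mm thick, rim 16 mm above the table; origin under its centre, its x along the 200 mm side. Four different bakes lie on it in a 2 x 2 pattern, any one in any place
- ring_bun_top (a point): the bun to point at: brown ring (thick ring with a hole right through), 83 mm across, hole 25 mm, 29 mm high, loose, lying flat on the tray. This point: in the middle of the hole, level with the top of the bun; z up
- ring_bun: the same ring bun, 70 g; origin at the centre of its underside
- round_bun_top (a point): top middle of the round domed bun, 72 mm across, 38 mm high, loose on the tray; leave alone
- round_bun: the round bun, 80 g; origin at the centre of its underside
- long_roll_top (a point): top middle of the long roll, 48 x 95 x 36 mm high (long along its y), loose on the tray; leave alone
- long_roll: the long roll, 80 g; origin at the centre of its underside
- square_pie_top (a point): top middle of the square pie, 72 x 72 x 28 mm high, loose on the tray; leave alone
- square_pie: the square pie, 90 g; origin at the centre of its underside
- small_carton_mouth (a point): the carton to point at: small square open-topped cardboard carton, 120 x 120 x 60 mm high, walls 4 mm, empty, loose on the table on one side of the tray. This point: centre of its open mouth, level with the rim; z up
- small_carton: the small carton, 120 g; origin at the centre of its underside
- large_carton_mouth (a point): centre of the open mouth, level with the rim, of the large oblong carton, 190 x 130 x 60 mm high, empty, loose on the table on the other side of the tray; leave alone
- large_carton: the large carton, 180 g; origin at the centre of its underside
Things that resemble listed ones, but are neither listed nor needed, are in the scene too. Leave any turquoise look-alike of the long_roll alone.

How it is judged:
On the way, in this order (a step that is already met when the one before it is completed fails the run):
1. the call button is pressed down (at least 4.5 of its 6 mm) (value of joint call above 0.0045 m), for 0.05 s.
2. the hand points at the ring bun from just above, without touching, for 1.5 s (horizontal distance between the grasp point and ring_bun_top below 0.02 m and z of the grasp point in the frame of ring_bun_top between 0.02 and 0.075 m), for 1.5 s.
3. the hand points at the mouth of the small carton from just above for 1.5 s (horizontal distance between the grasp point and small_carton_mouth below 0.03 m and z of the grasp point in the frame of small_carton_mouth between 0.02 and 0.08 m), for 1.5 s.
At the end, for the whole second after the job is handed in: the button is up again (within 1.5 mm), the hand (grasp point) is at least 130 mm above the small carton's rim, and all buns and cartons lie at rest within 10 mm of where they began (z of the grasp point in the frame of small_carton_mouth above 0.13 m and value of joint call below 0.0015 m and distance of each of ring_bun, round_bun, long_roll, square_pie, small_carton, large_carton from where it was at the start of the episode below 0.01 m and linear speed of each of ring_bun, round_bun, long_roll, square_pie, small_carton, large_carton below 0.02 m/s); the robot touches nothing.
It fails at once if a bun or carton is touched (over 0.3 N) (contact force between any of ring_bun, round_bun, long_roll, square_pie, small_carton, large_carton and the fingers above 0.3 N or contact force between any of ring_bun, round_bun, long_roll, square_pie, small_carton, large_carton and the arm above 0.3 N).
It fails at once if a bun or carton is moved or lifted by more than 10 mm (distance of any of ring_bun, round_bun, long_roll, square_pie, small_carton, large_carton from where it was at the start of the episode above 0.01 m).
It fails at once if the hand points at, or passes low over, the middle of another bun or the large carton (grasp point within 25 mm sideways, or 40 mm for the carton, and less than 90 mm above its top) ((horizontal distance between the grasp point and round_bun_top below 0.025 m and z of the grasp point in the frame of round_bun_top below 0.09 m) or (horizontal distance between the grasp point and long_roll_top below 0.025 m and z of the grasp point in the frame of long_roll_top below 0.09 m) or (horizontal distance between the grasp point and square_pie_top below 0.025 m and z of the grasp point in the frame of square_pie_top below 0.09 m) or (horizontal distance between the grasp point and large_carton_mouth below 0.04 m and z of the grasp point in the frame of large_carton_mouth below 0.09 m)).
It also fails if it takes over 54 s, if anything falls off the work surface, if the arm or the gripper's body presses on something with over 40 N, if the wrist force passes 120 N, or if a joint passes its speed limit or range.

### The arm

A 7-joint arm with a two-finger parallel gripper is mounted at the origin on the work surface. World frame = base frame: x ahead of the robot, y to its left, z up, the work surface at z = 0. Lengths are in m, angles in rad, forces in N, time in s.
With the tool pointing down it reaches from about 0.35 to 0.9 m from the base axis. Payload 8.1 kg.
Tool frame: the origin (TCP) lies on the centre line of the jaws, within the pads' length; the fingertips stand 19 mm ahead of it and the grasp point (between the pads) is the TCP (manip.nose_length is the distance from the TCP to the fingertips, in m); z points along the fingers, x is the direction in which the jaws open and shut, and the axes are right-handed (so a half turn about z gives the same grasp; the last joint's range is limited). The gripper opens to 85 mm and grips with 20 to 120 N. Pads are 22 mm wide; open, the fingers measure 114 mm over their backs; the gripper's body (76 mm by 85 mm) begins 54 mm behind the grasp point. The pads swing forward as they close: fully open they stand 13 mm farther back than shut.
Start: joints at [1.011, 0.434, 0.025, 1.573, -0.012, 1.134, -0.075], TCP at [0.276, -0.561, 0.25] pointing down, gripper open.
Joint ranges: [-2.62, 2.62], [-0.44, 2.09], [-1.27, 1.32], [0.08, 2.57], [-1.32, 4.46], [0.12, 2], [-2.74, 2.74]. Speed limits (rad/s): [2.22, 2.22, 3.01, 3.01, 3.14, 3.14, 3.14].

### API

Orientations are given as a rotation vector (axis times angle).
In Python, from cell import manip gives the robot as it stands.
- The arm moves only by the shell command python3 -m inch 'ROWS'. ROWS is JSON, a list of rows, each an object of numbers: "dx", "dy", "dz": the shift along the world's x, y, z each as a share of 80 cm, from -1 to 1; "rx", "ry", "rz": the turn, a rotation vector about the world's x, y, z each as a share of 60 degrees, from -1 to 1; "jaw": the opening, from -1 (shut) to 1 (fully open), so that 0 is half open. In form: [{"dx": .., "dy": .., "dz": .., "rx": .., "ry": .., "rz": .., "jaw": ..}, ...]. A call has 1 to 10 rows; each row is the pose to reach, as a shift and turn from the pose commanded when the call began; what a row does not reach only later rows make up. A row lasts 1/8 s, in which the tool goes at most 62.5 mm and 10.7 degrees, less where a joint would pass 70% of its speed; a pose out of reach is approached as far as the arm can. A call with a number of a shift or a turn outside -1 to 1 is refused whole. A call with a gripper value outside its range is refused whole. The fingers move at their own pace and stop on an object; the grip force is fixed at half the most. Time passes only in rows, so rows that repeat a pose let the fingers close. It gives the time, the measured TCP pose, the force and the opening at its end, in the units of the state.
- manip.sense(): the state, without advancing time (a new reading comes with each control period).
- manip.read_camera(name): name is "scene" or "top" or "wrist"; returns a dict with "frame" (384x512x3 uint8, blue, green, red), "depth" (384x512 float32, m along the optical axis (not along the pixel's ray), 0 where there is no reading), "fx", "fy", "cx", "cy" (pixels), "k1" (the pictures are not rectified: a ray, as slopes to the right and down, at radius r is drawn at 1 + k1 r^2 times it, then the intrinsics apply), "R" (3x3) and "t" (3): a world point X has camera coordinates R X + t. Camera axes: x right, y down, z forward; pixel columns grow to the right and rows downward; lengths in m; the calibration is good to about 2 mm. A picture is of the moment at which its call begins.
- manip.close_job(): hands the job in, once; it reports no verdict.
The state is a dict: "time": time; "joints": joint angles; "joint_vel": joint speeds; "joint_efforts": joint torques, N m; "ee_pos": TCP position; "orientation": TCP orientation; "force": force on the tool from outside, world axes, zero at the start; "wrist_torque": the same for the moment, N m; "finger_gap": finger opening in m.
Only numpy, scipy, OpenCV 4.12 (cv2) and the standard library are available. Lean on these libraries where they do the work, as an engineer would, in place of code of your own. Each camera call takes 0.05 s, during which the arm holds its last target.

## Working session

There is one attempt and no reset: what is moved stays moved. The work goes in short steps, Python scripts to look and compute and a shell command to move; the robot and the scene stay as the last step left them, time stands still between calls to the robot, and variables do not carry over. Pictures are saved under pics/ and viewed, and the job is handed in when it is done.

```bash
ls; mkdir -p pics
python3 - <<'E'
from cell import manip
import cv2
s=manip.sense()
print({k:s[k] for k in('time','ee_pos','orientation','force','finger_gap')}, manip.nose_length)
for n in('top','scene'):
    c=manip.read_camera(n); cv2.imwrite(f'pics/{n}0.png',c['frame']); print(n,c['fx'],c['cx'],c['cy'],c['k1'],c['R'],c['t'])
E
```

```text
pics
{'time': 0.0, 'ee_pos': array([ 0.27540419, -0.56052621,  0.24951773]), 'orientation': array([-2.66607994e+00,  1.66049672e+00,  2.26441248e-03]), 'force': array([ 0.3117647 ,  0.62931252, -0.33254279]), 'finger_gap': 0.08599392489129819} 0.019
top 358.1688614329829 257.88155045567635 189.87751391791085 -0.07645739267052429 [[ 0.0049911  -0.99965152  0.02592157]
 [-0.99382129 -0.0078329  -0.11071534]
 [ 0.1108798  -0.02520882 -0.99351406]] [-0.03662431  0.63043338  1.01977589]
scene 391.06742172079777 253.82326354412828 192.79771129539566 -0.006152532744658499 [[-0.83005611  0.55719716  0.02319887]
 [ 0.30199312  0.48407215 -0.82126385]
 [-0.46883581 -0.67468917 -0.57007675]] [ 0.51040921 -0.1314223   1.38328373]
```

View pics/top0.png

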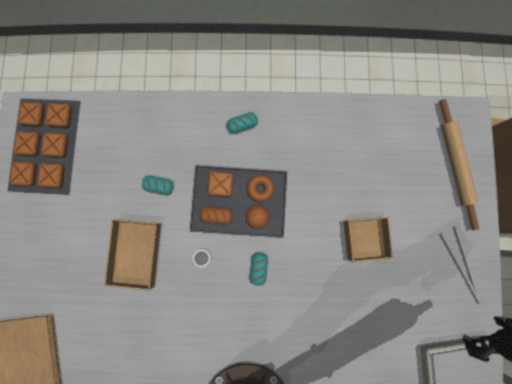

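View pics/scene0.png

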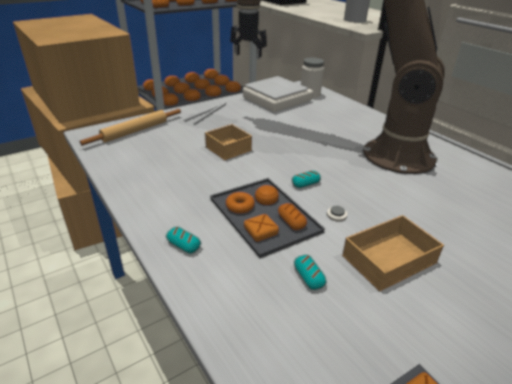

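The top view shows:
- **Button:** grey disc on its white housing at (202,258).
- **Ring bun candidates:** the ring at (260,187), the round bun at (258,216), the pie at (220,183) and the roll at (215,215). Only the first has a hole.
- **Cartons:** small square one at (367,239), large oblong one at (133,254). The flat box at (25,350) and the white stack are neither.
- **Turquoise rolls to leave alone:** (242,122), (157,185) and (259,268).

Next I'll measure these and check them in a close crop.

```bash
cat > h.py <<'E'
import numpy as np, cv2
def rays(c,uv):
    K=np.array([[c['fx'],0,c['cx']],[0,c['fy'],c['cy']],[0,0,1]])
    p=cv2.undistortPoints(np.array(uv,float).reshape(-1,1,2),K,np.array([c['k1'],0,0,0,0]))[:,0]
    R=np.array(c['R']);d=np.c_[p,np.ones(len(p))]@R; o=-R.T@np.array(c['t']); return o,d
def plane(c,uv,z):
    o,d=rays(c,uv); return o+d*((z-o[2])/d[:,2])[:,None]
def two(c1,u1,c2,u2):
    o1,d1=rays(c1,[u1]);o2,d2=rays(c2,[u2]);A=np.c_[d1[0],-d2[0]];s=np.linalg.lstsq(A,o2-o1,rcond=None)[0]
    a=o1+s[0]*d1[0];b=o2+s[1]*d2[0]; return (a+b)/2,np.linalg.norm(a-b)
E
python3 - <<'E'
from cell import manip
from h import *
c=manip.read_camera('top'); s=manip.read_camera('scene')
def crop(c,r,n,k):
    x,y,w,h=r; return cv2.imwrite(n,cv2.resize(c['frame'][y:y+h,x:x+w],None,fx=k,fy=k,interpolation=cv2.INTER_CUBIC))
crop(c,(185,160,200,115),'pics/topc.png',4); crop(s,(195,120,180,120),'pics/scenec.png',4)
# depth cloud based colour masks
hsv=cv2.cvtColor(c['frame'],cv2.COLOR_BGR2HSV)
m=cv2.inRange(hsv,(0,90,60),(25,255,255))
cs,_=cv2.findContours(m,cv2.RETR_CCOMP,cv2.CHAIN_APPROX_NONE)
for q in cs:
    if cv2.contourArea(q)>25:
        (x,y),wh,a=cv2.minAreaRect(q); M=cv2.moments(q)
        print('c',np.round([x,y,*wh,a,M['m10']/M['m00'],M['m01']/M['m00']],1),np.round(plane(c,[[x,y]],.02)[0],4))
for n,(u,v) in dict(btn=(202,258),hs=(190,258)).items(): print(n,hsv[v,u],c['frame'][v-9:v+10,u-11:u+12].max(2).tolist() if n=='btn' else '')
print('button',plane(c,[[202,258.5]],.022),'tcam',-c['R'].T@c['t'])
E
```

```text
c [ 30.  349.5  60.   67.    0.   28.3 351.7] [0.154  0.6361 0.02  ]
c [132.3 254.1  47.6  65.6   6.3 132.3 254.1] [0.4394 0.3355 0.02  ]
c [367.7 239.   40.   43.2  83.7 367.7 238.9] [ 0.4869 -0.3627  0.02  ]
c [215.9 215.   31.8  16.1   6.  215.9 215. ] [0.5566 0.0911 0.02  ]
c [257.  216.5  23.   22.   90.  257.1 216.4] [ 0.5529 -0.0307  0.02  ]
c [504.5 196.5  39.   13.   90.  504.9 194.7] [ 0.6175 -0.8137  0.02  ]
c [260.  188.   26.   26.   90.  260.2 187.8] [ 0.6381 -0.0393  0.02  ]
c [260.3 187.8   8.5   7.8  45.  260.3 187.8] [ 0.6388 -0.04    0.02  ]
c [220.1 183.6  24.2  24.2   4.8 220.  183.6] [0.6504 0.0802 0.02  ]
c [ 50.2 175.1  24.9  24.    5.7  50.3 175. ] [0.6727 0.599  0.02  ]
c [ 22.5 173.5  23.   25.   90.   22.6 173.5] [0.6772 0.6883 0.02  ]
c [ 54.  144.5  24.4  24.3   7.1  54.  144.5] [0.7677 0.5943 0.02  ]
c [ 26.5 143.   24.4  23.3   4.4  26.5 143.2] [0.7725 0.6836 0.02  ]
c [503.6 130.9  11.3  27.   16.7 502.1 134. ] [ 0.8311 -0.8289  0.02  ]
c [495.  125.3  12.4  20.   36.9 497.1 122.8] [ 0.8488 -0.7998  0.02  ]
c [ 58.  114.8  24.9  23.4   5.2  57.9 114.6
[... 1812 characters left out ...]
158, 155], [156, 152, 158, 176, 174, 152, 126, 113, 111, 113, 114, 114, 115, 124, 139, 165, 177, 179, 165, 156, 156, 159, 158], [155, 157, 153, 166, 179, 173, 156, 137, 125, 127, 124, 128, 139, 161, 179, 186, 179, 165, 154, 154, 157, 159, 157], [158, 157, 157, 160, 173, 181, 179, 171, 160, 161, 157, 164, 176, 184, 187, 178, 168, 155, 151, 156, 157, 158, 155], [156, 157, 156, 158, 164, 168, 173, 179, 180, 183, 181, 182, 187, 185, 175, 165, 160, 155, 156, 155, 156, 157, 157], [158, 159, 157, 157, 159, 159, 162, 163, 169, 176, 179, 174, 171, 167, 162, 157, 154, 158, 157, 157, 157, 157, 156]]
hs [ 30   3 160] 
button [[0.42900658 0.12950975 0.022     ]] tcam [ 0.51364836 -0.00596608  1.08390969]
```

```bash
sleep 1; ls pics
```

```text
scene0.png
scenec.png
top0.png
topc.png
```

View pics/topc.png

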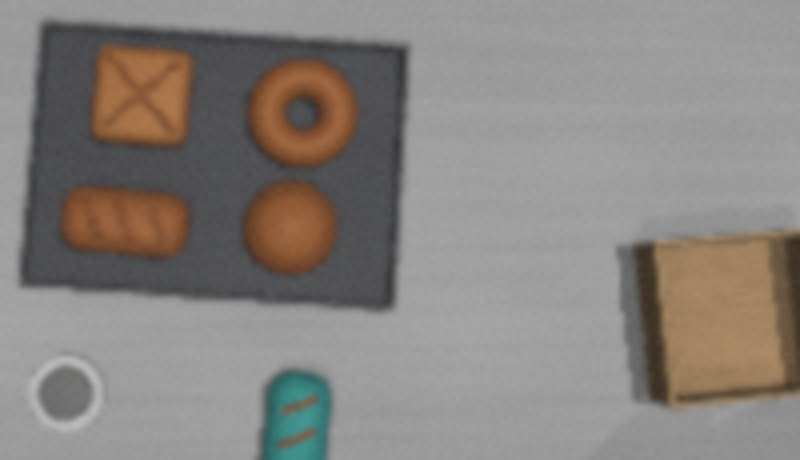

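Run:
```python
from cell import manip
from h import *
c=manip.read_camera('top')
g=c['frame'][245:273,187:217].max(2); m=(g<135).astype(np.uint8)
n,l,st,ce=cv2.connectedComponentsWithStats(m); i=1+np.argmax(st[1:,4]); b=ce[i]+[187,245]
print('btn px',b,st[i],plane(c,[b],.022)[0])
print('ring',plane(c,[[260.2,187.8]],.033)[0])
for n,uv,z in(('round',(257.1,216.4),.03),('roll',(215.9,215),.03),('pie',(220,183.6),.03)): print(n,plane(c,[uv],z)[0])
# cartons: rim points via depth
d=c['depth'];v,u=np.mgrid[:384,:512]
o,ry=rays(c,np.c_[u.ravel(),v.ravel()]); P=(o+ry*d.reshape(-1,1)).reshape(384,512,3)
for n,(x0,x1,y0,y1) in dict(small=(335,400,208,270),large=(98,168,212,296)).items():
    q=P[y0:y1,x0:x1]; k=(q[...,2]>.05)&(q[...,2]<.075); p=q[k]
    r=cv2.minAreaRect(p[:,:2].astype(np.float32)); print(n,k.sum(),r,np.median(p[:,2]))
print('ring depth z',P[188,251,2],P[178,260,2],'btn',P[258,202])
s=manip.sense(); R=cv2.Rodrigues(s['orientation'])[0]; print(R.round(3))
```

```text
btn px [200.85074627 257.91791045] [  8   7  13  13 134] [0.43066718 0.13290012 0.022     ]
ring [ 0.63716619 -0.03945513  0.033     ]
round [ 0.55283208 -0.03080155  0.03      ]
roll [0.55613284 0.09013412 0.03      ]
pie [0.6490923  0.07962298 0.03      ]
small 317 ((0.48802411556243896, -0.357393741607666), (0.12130285799503326, 0.12047431617975235), 5.130493640899658) 0.05959901677748092
large 445 ((0.44212770462036133, 0.3290584683418274), (0.13371556997299194, 0.19113321602344513), 85.45997619628906) 0.05886534896207185
ring depth z 0.03209132120936431 0.0359356765648946 btn [0.43073259 0.12908295 0.02554457]
[[ 0.441 -0.897 -0.   ]
 [-0.897 -0.441  0.001]
 [-0.001  0.    -1.   ]]
```

View pics/scenec.png

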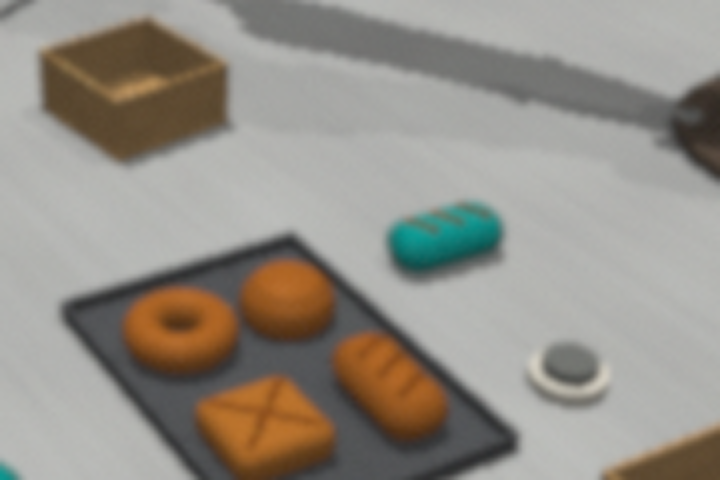

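The crops confirm the ring bun is the one with the hole, at topc (303,112), and the small square carton is at topc (725,320). In world coordinates the button is at (0.431, 0.133), the ring at (0.637, -0.039) and the small carton mouth at (0.488, -0.357, 0.06). I'll start by moving towards the button at a height of 0.25 m, with the jaws shut.

```bash
python3 -m inch '[{"dx":0.006,"dy":0.026,"jaw":-1},{"dx":0.02,"dy":0.08,"jaw":-1},{"dx":0.035,"dy":0.15,"jaw":-1},{"dx":0.05,"dy":0.22,"jaw":-1},{"dx":0.067,"dy":0.29,"jaw":-1},{"dx":0.082,"dy":0.355,"jaw":-1},{"dx":0.094,"dy":0.405,"jaw":-1},{"dx":0.1,"dy":0.43,"jaw":-1},{"dx":0.1,"dy":0.43,"jaw":-1},{"dx":0.1,"dy":0.43,"jaw":-1}]'
```

```text
schema error: expected keys dx, dy, dz, rx, ry, rz, jaw
```

```bash
python3 -m inch '[{"dx":0.006,"dy":0.026,"dz":0,"rx":0,"ry":0,"rz":0,"jaw":-1},{"dx":0.02,"dy":0.08,"dz":0,"rx":0,"ry":0,"rz":0,"jaw":-1},{"dx":0.035,"dy":0.15,"dz":0,"rx":0,"ry":0,"rz":0,"jaw":-1},{"dx":0.05,"dy":0.22,"dz":0,"rx":0,"ry":0,"rz":0,"jaw":-1},{"dx":0.067,"dy":0.29,"dz":0,"rx":0,"ry":0,"rz":0,"jaw":-1},{"dx":0.082,"dy":0.355,"dz":0,"rx":0,"ry":0,"rz":0,"jaw":-1},{"dx":0.094,"dy":0.405,"dz":0,"rx":0,"ry":0,"rz":0,"jaw":-1},{"dx":0.1,"dy":0.43,"dz":0,"rx":0,"ry":0,"rz":0,"jaw":-1},{"dx":0.1,"dy":0.43,"dz":0,"rx":0,"ry":0,"rz":0,"jaw":-1}]'
```

```text
time: 1.38
ee_pos: [0.356, -0.2157, 0.2505]
orientation: [-2.669, 1.657, -0.001]
force: [0.2, -0.4, 0.3]
finger_gap: 0.0001
```

```bash
python3 -m inch '[{"dx":0.006,"dy":0.026,"dz":0,"rx":0,"ry":0,"rz":0,"jaw":-1},{"dx":0.018,"dy":0.08,"dz":0,"rx":0,"ry":0,"rz":0,"jaw":-1},{"dx":0.033,"dy":0.15,"dz":0,"rx":0,"ry":0,"rz":0,"jaw":-1},{"dx":0.048,"dy":0.22,"dz":0,"rx":0,"ry":0,"rz":0,"jaw":-1},{"dx":0.063,"dy":0.29,"dz":0,"rx":0,"ry":0,"rz":0,"jaw":-1},{"dx":0.078,"dy":0.36,"dz":0,"rx":0,"ry":0,"rz":0,"jaw":-1},{"dx":0.089,"dy":0.41,"dz":0,"rx":0,"ry":0,"rz":0,"jaw":-1},{"dx":0.094,"dy":0.436,"dz":0,"rx":0,"ry":0,"rz":0,"jaw":-1},{"dx":0.094,"dy":0.436,"dz":0,"rx":0,"ry":0,"rz":0,"jaw":-1}]'
python3 - <<'E'
from cell import manip
from h import *
print(manip.sense()['joints'].round(2) if hasattr(manip.sense()['joints'],'round') else manip.sense()['joints'])
for n in ('wrist','scene'):
    c=manip.read_camera(n); cv2.imwrite(f'pics/{n}1.png',c['frame']); print(-c['R'].T@c['t'])
E
```

```text
time: 2.5
ee_pos: [0.4315, 0.1324, 0.2502]
orientation: [-2.668, 1.659, 0.001]
force: [-0.2, 0.2, 0.3]
finger_gap: -0.0003
[ 0.03  0.2  -0.51  1.94  0.11  1.03 -1.65]
[0.50277751 0.16709395 0.37496416]
[1.11188985 0.71250587 0.6688046 ]
```

View pics/wrist1.png

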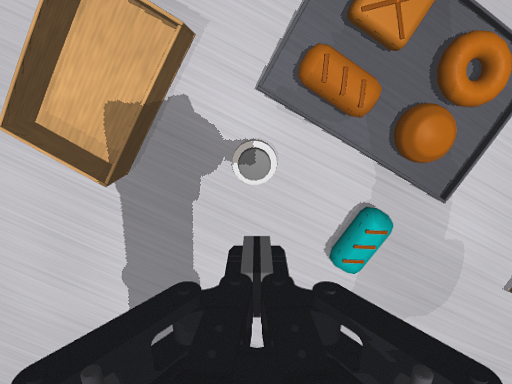

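Run:
```python
from cell import manip
from h import *
c=manip.read_camera('wrist'); f=c['frame']
g=f[130:195,222:288].astype(int); w=(g.min(2)>205).astype(np.uint8)
cs,_=cv2.findContours(w,cv2.RETR_EXTERNAL,cv2.CHAIN_APPROX_NONE); q=max(cs,key=cv2.contourArea)
e=cv2.fitEllipse(cv2.convexHull(q)); print('housing',e); p=np.array(e[0])+[222,130]; print(p,plane(c,[p],.016))
print('254,162 top',plane(c,[[254,162]],.022))
hsv=cv2.cvtColor(f,cv2.COLOR_BGR2HSV); m=cv2.inRange(hsv,(0,90,50),(25,255,255)); m[:,:425]=0
cs,h=cv2.findContours(m,cv2.RETR_CCOMP,cv2.CHAIN_APPROX_NONE)
for i,q in enumerate(cs):
    if cv2.contourArea(q)>80: M=cv2.moments(q);u=[M['m10']/M['m00'],M['m01']/M['m00']];print(u,cv2.contourArea(q),h[0,i,3],plane(c,[u],.018),plane(c,[u],.033))
```

```text
housing ((30.6524715423584, 31.494056701660156), (43.38813018798828, 43.95536422729492), 75.3918685913086)
[252.65247154 161.4940567 ] [[0.43143015 0.13538265 0.016     ]]
254,162 top [[0.43277271 0.13417173 0.022     ]]
[437.49554896142433, 129.61473788328388] 1348.0 -1 [[ 0.56354836 -0.04424029  0.018     ]] [[ 0.56098397 -0.03544062  0.033     ]]
[472.7479748656219, 66.22261336967219] 4403.0 -1 [[ 0.64095922 -0.03943206  0.018     ]] [[ 0.63514023 -0.03083454  0.033     ]]
[472.0302491103203, 67.36654804270462] 281.0 2 [[ 0.63956619 -0.03941891  0.018     ]] [[ 0.63380577 -0.03082194  0.033     ]]
```

Both views agree: button at (0.431, 0.134) and ring centre at (0.638, -0.039). Now I'll go down to just above the button.

```bash
python3 -m inch '[{"dx":0,"dy":0.001,"dz":-0.03,"rx":0,"ry":0,"rz":0,"jaw":-1},{"dx":0,"dy":0.002,"dz":-0.09,"rx":0,"ry":0,"rz":0,"jaw":-1},{"dx":0,"dy":0.002,"dz":-0.15,"rx":0,"ry":0,"rz":0,"jaw":-1},{"dx":0,"dy":0.002,"dz":-0.205,"rx":0,"ry":0,"rz":0,"jaw":-1},{"dx":0,"dy":0.002,"dz":-0.235,"rx":0,"ry":0,"rz":0,"jaw":-1},{"dx":0,"dy":0.002,"dz":-0.244,"rx":0,"ry":0,"rz":0,"jaw":-1},{"dx":0,"dy":0.002,"dz":-0.244,"rx":0,"ry":0,"rz":0,"jaw":-1}]'
python3 - <<'E'
from cell import manip
from h import *
c=manip.read_camera('wrist'); cv2.imwrite('pics/wrist2.png',c['frame'])
c=manip.read_camera('scene'); cv2.imwrite('pics/scene2.png',cv2.resize(c['frame'][130:290,250:450],None,fx=4,fy=3.7))
E
```

```text
time: 3.52
ee_pos: [0.4312, 0.1328, 0.0554]
orientation: [2.666, -1.662, 0.0]
force: [-0.2, -0.3, 0.8]
finger_gap: 0.0002
```

View pics/scene2.png

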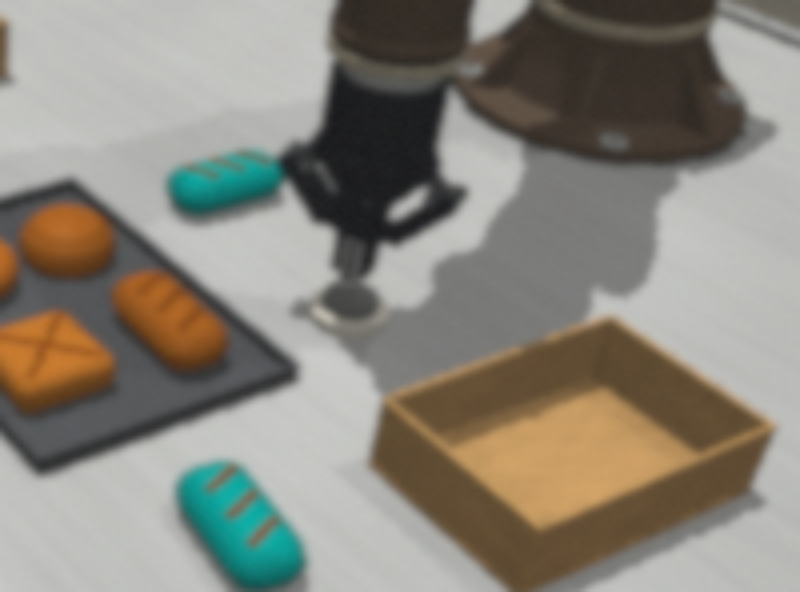

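View pics/wrist2.png

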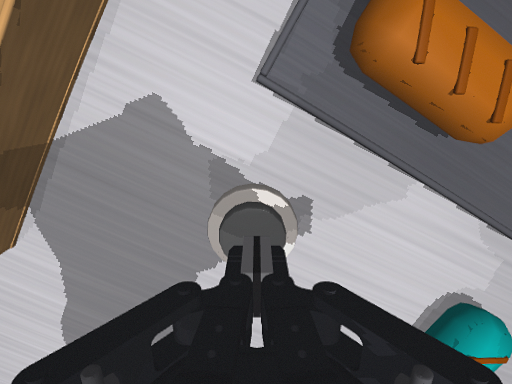

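The shut fingertips are over the grey button, at wrist (255,235) and scene2 (350,275). Now a slow press.

```bash
python3 -m inch '[{"dx":0,"dy":0,"dz":-0.008,"rx":0,"ry":0,"rz":0,"jaw":-1},{"dx":0,"dy":0,"dz":-0.014,"rx":0,"ry":0,"rz":0,"jaw":-1},{"dx":0,"dy":0,"dz":-0.018,"rx":0,"ry":0,"rz":0,"jaw":-1},{"dx":0,"dy":0,"dz":-0.021,"rx":0,"ry":0,"rz":0,"jaw":-1},{"dx":0,"dy":0,"dz":-0.023,"rx":0,"ry":0,"rz":0,"jaw":-1},{"dx":0,"dy":0,"dz":-0.025,"rx":0,"ry":0,"rz":0,"jaw":-1},{"dx":0,"dy":0,"dz":-0.025,"rx":0,"ry":0,"rz":0,"jaw":-1}]'
```

```text
time: 4.5
ee_pos: [0.4308, 0.1334, 0.0352]
orientation: [2.666, -1.661, 0.0]
force: [-0.9, -0.7, 4.3]
finger_gap: -0.0001
```

```bash
python3 -m inch '[{"dx":0,"dy":0,"dz":-0.001,"rx":0,"ry":0,"rz":0,"jaw":-1},{"dx":0,"dy":0,"dz":-0.002,"rx":0,"ry":0,"rz":0,"jaw":-1},{"dx":0,"dy":0,"dz":-0.002,"rx":0,"ry":0,"rz":0,"jaw":-1}]'
```

```text
time: 4.88
ee_pos: [0.4309, 0.1334, 0.0347]
orientation: [2.667, -1.661, 0.002]
force: [-5.9, -3.0, 27.3]
finger_gap: 0.0002
```

The force jumped from 4.3 N to 27 N, so the button is on its stop and fully down. Now I'll lift clear and read the force.

```bash
python3 -m inch '[{"dx":0,"dy":0,"dz":0.01,"rx":0,"ry":0,"rz":0,"jaw":-1},{"dx":0,"dy":0,"dz":0.04,"rx":0,"ry":0,"rz":0,"jaw":-1},{"dx":0,"dy":0,"dz":0.1,"rx":0,"ry":0,"rz":0,"jaw":-1},{"dx":0,"dy":0,"dz":0.17,"rx":0,"ry":0,"rz":0,"jaw":-1},{"dx":0,"dy":0,"dz":0.23,"rx":0,"ry":0,"rz":0,"jaw":-1},{"dx":0,"dy":0,"dz":0.26,"rx":0,"ry":0,"rz":0,"jaw":-1},{"dx":0,"dy":0,"dz":0.27,"rx":0,"ry":0,"rz":0,"jaw":-1},{"dx":0,"dy":0,"dz":0.27,"rx":0,"ry":0,"rz":0,"jaw":-1}]'
```

```text
time: 5.88
ee_pos: [0.4307, 0.1333, 0.2491]
orientation: [2.666, -1.661, -0.0]
force: [-0.2, 0.0, -0.9]
finger_gap: -0.0001
```

```bash
python3 -m inch '[{"dx":0.02,"dy":-0.016,"dz":0,"rx":0,"ry":0,"rz":0,"jaw":-1},{"dx":0.06,"dy":-0.05,"dz":0,"rx":0,"ry":0,"rz":0,"jaw":-1},{"dx":0.11,"dy":-0.09,"dz":0,"rx":0,"ry":0,"rz":0,"jaw":-1},{"dx":0.16,"dy":-0.133,"dz":0,"rx":0,"ry":0,"rz":0,"jaw":-1},{"dx":0.21,"dy":-0.174,"dz":0,"rx":0,"ry":0,"rz":0,"jaw":-1},{"dx":0.245,"dy":-0.203,"dz":0,"rx":0,"ry":0,"rz":0,"jaw":-1},{"dx":0.259,"dy":-0.215,"dz":0,"rx":0,"ry":0,"rz":0,"jaw":-1},{"dx":0.259,"dy":-0.215,"dz":0,"rx":0,"ry":0,"rz":0,"jaw":-1}]'
python3 - <<'E'
from cell import manip
from h import *
c=manip.read_camera('wrist'); f=c['frame']; cv2.imwrite('pics/wrist3.png',f)
hsv=cv2.cvtColor(f,cv2.COLOR_BGR2HSV); m=cv2.inRange(hsv,(0,90,50),(25,255,255))
cs,h=cv2.findContours(m,cv2.RETR_CCOMP,cv2.CHAIN_APPROX_NONE)
for i,q in enumerate(cs):
    if cv2.contourArea(q)>80: M=cv2.moments(q);u=[M['m10']/M['m00'],M['m01']/M['m00']];print(np.round(u),cv2.contourArea(q),h[0,i,3],plane(c,[u],.018).round(4))
E
```

```text
time: 6.88
ee_pos: [0.638, -0.0394, 0.248]
orientation: [2.665, -1.662, -0.003]
force: [-1.1, 1.3, -0.6]
finger_gap: -0.0002
[427. 322.] 1965.5 -1 [[ 0.5362 -0.3692  0.018 ]]
[221. 219.] 2261.5 -1 [[ 0.554  -0.0295  0.018 ]]
[128. 177.] 2906.5 -1 [[0.5544 0.095  0.018 ]]
[  2. 140.] 85.5 -1 [[0.5294 0.252  0.018 ]]
[256. 162.] 3610.5 -1 [[ 0.6397 -0.0383  0.018 ]]
[256. 163.] 331.0 6 [[ 0.6389 -0.0386  0.018 ]]
[165. 108.] 4110.5 -1 [[0.6512 0.083  0.018 ]]
[15. 49.] 88.5 -1 [[0.6383 0.2613 0.018 ]]
```

View pics/wrist3.png

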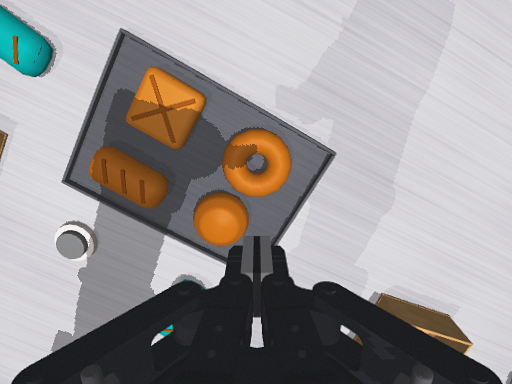

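The hole at wrist (256,163) measures (0.639, -0.039), so the hand is centred within 1 mm. The button at (72,242) looks up again. I'll go down to TCP z of about 0.078, with the tips about 25 mm above the bun, and hold.

```bash
python3 -m inch '[{"dx":0,"dy":0,"dz":-0.02,"rx":0,"ry":0,"rz":0,"jaw":-1},{"dx":0,"dy":0,"dz":-0.07,"rx":0,"ry":0,"rz":0,"jaw":-1},{"dx":0,"dy":0,"dz":-0.13,"rx":0,"ry":0,"rz":0,"jaw":-1},{"dx":0,"dy":0,"dz":-0.18,"rx":0,"ry":0,"rz":0,"jaw":-1},{"dx":0,"dy":0,"dz":-0.205,"rx":0,"ry":0,"rz":0,"jaw":-1},{"dx":0,"dy":0,"dz":-0.213,"rx":0,"ry":0,"rz":0,"jaw":-1},{"dx":0,"dy":0,"dz":-0.213,"rx":0,"ry":0,"rz":0,"jaw":-1},{"dx":0,"dy":0,"dz":-0.213,"rx":0,"ry":0,"rz":0,"jaw":-1},{"dx":0,"dy":0,"dz":-0.213,"rx":0,"ry":0,"rz":0,"jaw":-1},{"dx":0,"dy":0,"dz":-0.213,"rx":0,"ry":0,"rz":0,"jaw":-1}]'
python3 - <<'E'
from cell import manip
from h import *
c=manip.read_camera('scene'); cv2.imwrite('pics/scene4.png',cv2.resize(c['frame'][130:280,180:380],None,fx=4,fy=4))
E
```

```text
time: 8.18
ee_pos: [0.6383, -0.0386, 0.0797]
orientation: [-2.666, 1.661, -0.001]
force: [-0.2, 0.3, -0.9]
finger_gap: -0.0001
```

View pics/scene4.png

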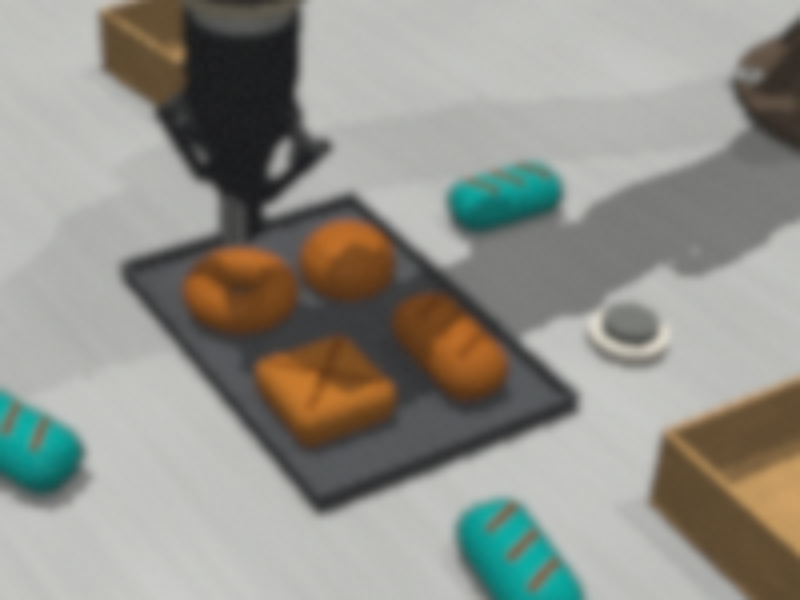

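The tips at scene4 (240,235) stand over the ring's hole without touching it, and the button is up. I'll lower 2 mm and finish the hold.

```bash
python3 -m inch '[{"dx":0,"dy":0,"dz":-0.003,"rx":0,"ry":0,"rz":0,"jaw":-1},{"dx":0,"dy":0,"dz":-0.003,"rx":0,"ry":0,"rz":0,"jaw":-1},{"dx":0,"dy":0,"dz":-0.003,"rx":0,"ry":0,"rz":0,"jaw":-1},{"dx":0,"dy":0,"dz":-0.003,"rx":0,"ry":0,"rz":0,"jaw":-1},{"dx":0,"dy":0,"dz":-0.003,"rx":0,"ry":0,"rz":0,"jaw":-1},{"dx":0,"dy":0,"dz":-0.003,"rx":0,"ry":0,"rz":0,"jaw":-1},{"dx":0,"dy":0,"dz":-0.003,"rx":0,"ry":0,"rz":0,"jaw":-1},{"dx":0,"dy":0,"dz":-0.003,"rx":0,"ry":0,"rz":0,"jaw":-1},{"dx":0,"dy":0,"dz":-0.003,"rx":0,"ry":0,"rz":0,"jaw":-1},{"dx":0,"dy":0,"dz":-0.003,"rx":0,"ry":0,"rz":0,"jaw":-1}]'
python3 -m inch '[{"dx":0,"dy":0,"dz":0,"rx":0,"ry":0,"rz":0,"jaw":-1},{"dx":0,"dy":0,"dz":0,"rx":0,"ry":0,"rz":0,"jaw":-1},{"dx":0,"dy":0,"dz":0,"rx":0,"ry":0,"rz":0,"jaw":-1},{"dx":0,"dy":0,"dz":0,"rx":0,"ry":0,"rz":0,"jaw":-1},{"dx":0,"dy":0,"dz":0,"rx":0,"ry":0,"rz":0,"jaw":-1},{"dx":0,"dy":0,"dz":0,"rx":0,"ry":0,"rz":0,"jaw":-1},{"dx":0,"dy":0,"dz":0,"rx":0,"ry":0,"rz":0,"jaw":-1},{"dx":0,"dy":0,"dz":0,"rx":0,"ry":0,"rz":0,"jaw":-1}]'
```

```text
time: 9.48
ee_pos: [0.6381, -0.0386, 0.0767]
orientation: [2.667, -1.661, 0.0]
force: [-0.6, 0.2, 0.3]
finger_gap: -0.0
time: 10.48
ee_pos: [0.638, -0.0386, 0.0767]
orientation: [2.667, -1.661, 0.0]
force: [0.5, -1.0, -0.3]
finger_gap: -0.0002
```

```bash
python3 -m inch '[{"dx":0,"dy":0,"dz":0.02,"rx":0,"ry":0,"rz":0,"jaw":-1},{"dx":0,"dy":0,"dz":0.07,"rx":0,"ry":0,"rz":0,"jaw":-1},{"dx":0,"dy":0,"dz":0.13,"rx":0,"ry":0,"rz":0,"jaw":-1},{"dx":0,"dy":0,"dz":0.18,"rx":0,"ry":0,"rz":0,"jaw":-1},{"dx":0,"dy":0,"dz":0.205,"rx":0,"ry":0,"rz":0,"jaw":-1},{"dx":0,"dy":0,"dz":0.215,"rx":0,"ry":0,"rz":0,"jaw":-1},{"dx":0,"dy":0,"dz":0.215,"rx":0,"ry":0,"rz":0,"jaw":-1}]'
```

```text
time: 11.35
ee_pos: [0.638, -0.0385, 0.2491]
orientation: [-2.667, 1.661, -0.001]
force: [0.3, 0.0, -1.1]
finger_gap: 0.0001
```

```bash
python3 -m inch '[{"dx":-0.012,"dy":-0.025,"dz":0,"rx":0,"ry":0,"rz":0,"jaw":-1},{"dx":-0.035,"dy":-0.075,"dz":0,"rx":0,"ry":0,"rz":0,"jaw":-1},{"dx":-0.064,"dy":-0.136,"dz":0,"rx":0,"ry":0,"rz":0,"jaw":-1},{"dx":-0.094,"dy":-0.2,"dz":0,"rx":0,"ry":0,"rz":0,"jaw":-1},{"dx":-0.124,"dy":-0.264,"dz":0,"rx":0,"ry":0,"rz":0,"jaw":-1},{"dx":-0.153,"dy":-0.325,"dz":0,"rx":0,"ry":0,"rz":0,"jaw":-1},{"dx":-0.177,"dy":-0.376,"dz":0,"rx":0,"ry":0,"rz":0,"jaw":-1},{"dx":-0.187,"dy":-0.398,"dz":0,"rx":0,"ry":0,"rz":0,"jaw":-1},{"dx":-0.187,"dy":-0.398,"dz":0,"rx":0,"ry":0,"rz":0,"jaw":-1}]'
python3 - <<'E'
from cell import manip
from h import *
c=manip.read_camera('wrist'); f=c['frame']; cv2.imwrite('pics/wrist5.png',f)
d=c['depth'];v,u=np.mgrid[:384,:512]
o,ry=rays(c,np.c_[u.ravel(),v.ravel()]); P=o+ry*d.reshape(-1,1)
k=(abs(P[:,2]-.06)<.006)&(np.hypot(P[:,0]-.488,P[:,1]+.357)<.1)&(v.ravel()<235); print(k.sum(),cv2.minAreaRect(P[k,:2].astype(np.float32)))
E
```

```text
time: 12.48
ee_pos: [0.4869, -0.3583, 0.2479]
orientation: [2.664, -1.665, -0.002]
force: [0.6, -0.0, -0.1]
finger_gap: -0.0002
2015 ((0.48839592933654785, -0.35614097118377686), (0.12071476876735687, 0.1206342801451683), 4.865619659423828)
```

View pics/wrist5.png

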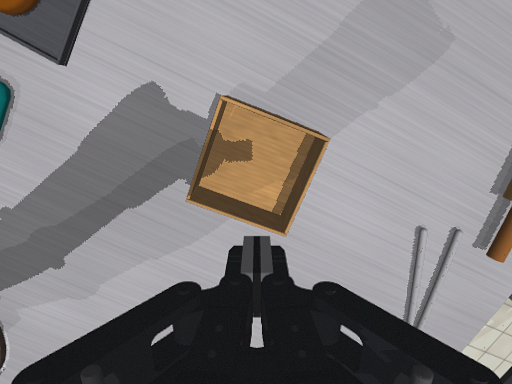

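The carton's rim is at wrist (188-328, 97-235) and its centre measures (0.488, -0.356), so the hand is centred. I'll go down to z 0.104, with the tips 25 mm above the rim, and hold.

```bash
python3 -m inch '[{"dx":0,"dy":0,"dz":-0.02,"rx":0,"ry":0,"rz":0,"jaw":-1},{"dx":0,"dy":0,"dz":-0.06,"rx":0,"ry":0,"rz":0,"jaw":-1},{"dx":0,"dy":0.001,"dz":-0.11,"rx":0,"ry":0,"rz":0,"jaw":-1},{"dx":0,"dy":0.001,"dz":-0.155,"rx":0,"ry":0,"rz":0,"jaw":-1},{"dx":0,"dy":0.001,"dz":-0.175,"rx":0,"ry":0,"rz":0,"jaw":-1},{"dx":0,"dy":0.001,"dz":-0.181,"rx":0,"ry":0,"rz":0,"jaw":-1},{"dx":0,"dy":0.001,"dz":-0.181,"rx":0,"ry":0,"rz":0,"jaw":-1}]'
python3 -m inch '[{"dx":0,"dy":0,"dz":0,"rx":0,"ry":0,"rz":0,"jaw":-1},{"dx":0,"dy":0,"dz":0,"rx":0,"ry":0,"rz":0,"jaw":-1},{"dx":0,"dy":0,"dz":0,"rx":0,"ry":0,"rz":0,"jaw":-1},{"dx":0,"dy":0,"dz":0,"rx":0,"ry":0,"rz":0,"jaw":-1},{"dx":0,"dy":0,"dz":0,"rx":0,"ry":0,"rz":0,"jaw":-1},{"dx":0,"dy":0,"dz":0,"rx":0,"ry":0,"rz":0,"jaw":-1},{"dx":0,"dy":0,"dz":0,"rx":0,"ry":0,"rz":0,"jaw":-1},{"dx":0,"dy":0,"dz":0,"rx":0,"ry":0,"rz":0,"jaw":-1},{"dx":0,"dy":0,"dz":0,"rx":0,"ry":0,"rz":0,"jaw":-1},{"dx":0,"dy":0,"dz":0,"rx":0,"ry":0,"rz":0,"jaw":-1}]'
python3 -m inch '[{"dx":0,"dy":0,"dz":0,"rx":0,"ry":0,"rz":0,"jaw":-1},{"dx":0,"dy":0,"dz":0,"rx":0,"ry":0,"rz":0,"jaw":-1},{"dx":0,"dy":0,"dz":0,"rx":0,"ry":0,"rz":0,"jaw":-1},{"dx":0,"dy":0,"dz":0,"rx":0,"ry":0,"rz":0,"jaw":-1},{"dx":0,"dy":0,"dz":0,"rx":0,"ry":0,"rz":0,"jaw":-1},{"dx":0,"dy":0,"dz":0,"rx":0,"ry":0,"rz":0,"jaw":-1},{"dx":0,"dy":0,"dz":0,"rx":0,"ry":0,"rz":0,"jaw":-1},{"dx":0,"dy":0,"dz":0,"rx":0,"ry":0,"rz":0,"jaw":-1}]'
```

```text
time: 13.4
ee_pos: [0.4892, -0.356, 0.1046]
orientation: [-2.667, 1.66, -0.002]
force: [-0.1, -0.0, 0.2]
finger_gap: 0.0002
time: 14.65
ee_pos: [0.4884, -0.3561, 0.1039]
orientation: [2.667, -1.661, -0.0]
force: [-0.2, 0.1, -0.1]
finger_gap: -0.0004
time: 15.65
ee_pos: [0.4885, -0.3561, 0.1039]
orientation: [-2.667, 1.661, 0.0]
force: [-0.8, 0.4, 0.3]
finger_gap: -0.0001
```

Held for over 2 s. Now straight up by 18 cm.

```bash
python3 -m inch '[{"dx":0,"dy":0,"dz":0.02,"rx":0,"ry":0,"rz":0,"jaw":-1},{"dx":0,"dy":0,"dz":0.06,"rx":0,"ry":0,"rz":0,"jaw":-1},{"dx":0,"dy":0,"dz":0.11,"rx":0,"ry":0,"rz":0,"jaw":-1},{"dx":0,"dy":0,"dz":0.16,"rx":0,"ry":0,"rz":0,"jaw":-1},{"dx":0,"dy":0,"dz":0.2,"rx":0,"ry":0,"rz":0,"jaw":-1},{"dx":0,"dy":0,"dz":0.22,"rx":0,"ry":0,"rz":0,"jaw":-1},{"dx":0,"dy":0,"dz":0.225,"rx":0,"ry":0,"rz":0,"jaw":-1},{"dx":0,"dy":0,"dz":0.225,"rx":0,"ry":0,"rz":0,"jaw":-1},{"dx":0,"dy":0,"dz":0.225,"rx":0,"ry":0,"rz":0,"jaw":-1}]'
python3 - <<'E'
from cell import manip
from h import *
c=manip.read_camera('top'); cv2.imwrite('pics/top6.png',c['frame'])
a=cv2.imread('pics/top0.png'); b=c['frame']
for n,f in(('0',a),('6',b)):
    m=cv2.inRange(cv2.cvtColor(f,cv2.COLOR_BGR2HSV),(0,90,60),(25,255,255))
    for q in cv2.findContours(m,cv2.RETR_EXTERNAL,cv2.CHAIN_APPROX_NONE)[0]:
        if cv2.contourArea(q)>25:
            (x,y)=cv2.minAreaRect(q)[0]
            if 100<x<400 and y>150: print(n,round(x,1),round(y,1))
E
```

```text
time: 16.77
ee_pos: [0.4879, -0.3559, 0.2825]
orientation: [-2.667, 1.661, 0.004]
force: [-0.5, -0.6, 0.1]
finger_gap: 0.0
0 132.3 254.2
0 367.7 239.1
0 215.7 214.9
0 257.0 216.5
0 260.0 188.0
0 220.1 183.6
6 132.4 254.1
6 367.6 239.1
6 215.7 215.0
6 257.0 216.0
6 260.0 188.0
6 220.0 183.6
```

View pics/top6.png

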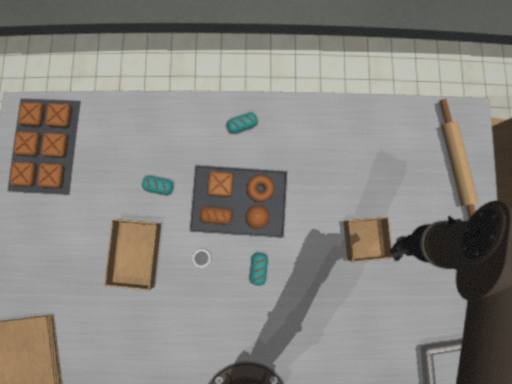

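The buns and cartons are where they began, within 0.5 px. The button at (202,258) looks up and the hand is clear of everything.

Run:
```python
from cell import manip
print(manip.close_job())
```

```text
the job is handed in; nothing more can be done
None
```

I did the whole sequence and handed the job in at about 17 s; no verdict was reported.

- **Call button:** I pressed it with the jaws shut until it hit its stop, where the force jumped from 4.3 N to 27 N. It looked up again in later pictures.
- **Ring bun:** I pointed at the middle for over 2 s, about 1 mm off centre, with the fingertips about 25 mm above the top.
- **Small carton:** I pointed at the middle of the mouth for over 2 s, less than 1 mm off centre, with the fingertips about 25 mm above the rim.
- **Lift:** I raised the hand about 18 cm straight up, to 0.28 m.

In the last top picture, all six buns and cartons were within 0.5 px (about 1.5 mm) of where they began. The measured force stayed at noise level (about 1.5 N) at every reading except the press, so it shows no contact but could not resolve the 0.3 N limit. Two views of the button's centre differed by about 2.5 mm, well inside its 40 mm top. No other check failed or disagreed. The first move command was refused for missing fields, before anything moved.

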